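# Set the slicing gauge and hold its stop at 80 mm

### The arm

A 6-joint arm with a two-finger parallel gripper is mounted at the origin on a cart in front of the work surface, level with it; the furniture and walls round the work are solid. World frame = base frame: x ahead of the robot, y to its left, z up, the work surface at z = 0. Lengths are in m, angles in rad, forces in N, time in s.
With the tool pointing down it reaches from about 0.35 to 0.775 m from the base axis. Payload 5.5 kg.
Tool frame: the origin (TCP) lies where the fingers leave the gripper's body, on its centre line; the fingertips stand env.tip_reach ahead of it and the grasp point (between the pads) lies 54 mm ahead of it (env.tip_reach is the distance from the TCP to the fingertips, in m); z points along the fingers, y is the line along which they close (so a half turn about z gives the same grasp; the last joint's range is limited). The gripper opens to 85 mm and grips with 20 to 120 N. Pads are 22 mm wide; open, the fingers measure 114 mm over their backs; the gripper's body (76 mm by 85 mm) begins 54 mm behind the grasp point. The pads swing forward as they close: fully open they stand 13 mm farther back than shut.
Start: joints at [1.099, 0.313, 0.046, 1.304, 0, 1.431], TCP at [0.187, 0.544, 0.304] pointing down, gripper open.
Joint ranges: [-2.76, 2.76], [-0.86, 1.69], [-1.03, 1.26], [-2.2, 2.34], [-1.47, 1.5], [-3.14, 3.14]. Speed limits (rad/s): [2.57, 2.57, 3.14, 3.14, 3.14, 3.14].

### API

Orientations are given as a unit quaternion [w, x, y, z].
In Python, from workcell import status, optics, hand_in, env gives the robot as it stands.
- The arm moves only by the shell command python3 -m handwheel 'ROWS' [FORCE]. ROWS is a JSON object whose one key "deltas" holds a list of rows, each a list of 5 numbers: the opening, from -1 (shut) to 1 (fully open), then the shift along the tool's x, y, z in units of 40 mm (1.0 is 40 mm), then the turn about the tool's z in units of 10 degrees (1.0 is 10 degrees). In form: {"deltas": [[jaw, x, y, z, roll], ...]}. A call has 1 to 20 rows; each row shifts and turns the commanded pose from where the row before left it, along the tool's axes as they then stand; what a row does not reach is not made up. A row lasts 1/8 s, in which the tool goes at most 62.5 mm and 10.7 degrees, less where a joint would pass 70% of its speed; a pose out of reach is approached as far as the arm can. A call is refused whole if a number of a shift passes 1 or a number of a turn 1, either way. A call with a gripper value outside its range is refused whole. The fingers move at their own pace and stop on an object; FORCE is the grip in N (left out, the last holds). Time passes only in rows, so rows that do not move let the fingers close. It gives the time, the measured TCP pose, the force, the opening and the grip force at its end, in the units of the state.
- status.get_state(): the state, without advancing time (a new reading comes with each control period).
- optics.read_camera(name): name is "side" or "top"; returns a dict with "frame" (420x560x3 uint8, red, green, blue), "depth" (420x560 float32, m along the optical axis (not along the pixel's ray), 0 where there is no reading), "vfov" (degrees; the focal length in pixels is half the picture's height over the tangent of half this angle, whatever the lens; pixels are square), "cx", "cy" (the principal point, pixels), "k1" (the pictures are not rectified: a ray, as slopes to the right and down, at radius r is drawn at 1 + k1 r^2 times it, then the intrinsics apply), "origin" and "attitude" of the camera in the world. Camera axes: x right, y down, z forward; pixel columns grow to the right and rows downward; lengths in m; the calibration is good to about 2 mm. A picture is of the moment at which its call begins.
- hand_in(): hands the job in; it is judged then, once.
The state is a dict: "clock": time; "joint_pos": joint angles; "qvel": joint speeds; "tau": joint torques, N m; "tcp_pos": TCP position; "orientation": TCP orientation; "wrist_force": force on the tool from outside, world axes, zero at the start; "ft_torque": the same for the moment, N m; "finger_gap": finger opening in m; "grip_force": force on a finger pad.
Only numpy, scipy, OpenCV 4.12 (cv2) and the standard library are available. Lean on these libraries where they do the work, as an engineer would, in place of code of your own. Each camera call takes 0.05 s, during which the arm holds its last target. There are 200 camera calls.

### The job

Get the loaf-slicing gauge ready for a cut: press its round key and then its wide bar key fully, one at a time, leaving the square key alone. Then press the lock button on the steel sleeve to release the sprung telescoping arm, let the button come up, and draw the arm out by its upright stop plate until the pointer is at the 80 mm line (the second long line counting from the sleeve). Finish while still holding the plate steady at that line, since it springs back when let go, and leave everything else on the worktop standing where it is.

Things in the scene. Friction and masses are not known exactly. Their poses are not given: they have to be found in the camera images.
- gauge: slicing gauge, fixed to the worktop. White console (46 mm high, 82 wide) with three black keys; nearer the robot a steel sleeve (49 high, 44 wide), from whose left end the arm is drawn; both from y = -135 to +50 mm. Base plate 10 mm high, x -92 to 92, y -135 to +270 mm. Origin on the worktop; +y is the way the arm is drawn out (roughly to the robot's left), +x away from the robot, z up.
- round_key (a joint): round black key, 28 mm across. Pressed straight down: reads 0 up, 0.006 m fully down; its spring takes 1.2 N to start, 3.6 N at 4 mm, 5 N fully down, and pushes it up again when let go. Stands 12 mm proud of the console.
- round_key_top (a point): centre of the key's top face, 58 mm above the worktop, moves down with it. The three keys stand in a row along gauge y, 52 mm apart, at gauge x = 34 mm, and swap places from run to run
- bar_key (a joint): wide bar key, 40 mm long (along gauge y), 12 mm wide. Pressed straight down: reads 0 up, 0.006 m fully down; its spring takes 1.2 N to start, 3.6 N at 4 mm, 5 N fully down, and pushes it up again when let go. Stands 12 mm proud of the console.
- bar_key_top (a point): centre of the key's top face, 58 mm above the worktop, moves down with it. The three keys stand in a row along gauge y, 52 mm apart, at gauge x = 34 mm, and swap places from run to run
- square_key (a joint): square key, 26 mm, not wanted here. Pressed straight down: reads 0 up, 0.006 m fully down; its spring takes 1.2 N to start, 3.6 N at 4 mm, 5 N fully down, and pushes it up again when let go. Stands 12 mm proud of the console.
- square_key_top (a point): centre of the key's top face, 58 mm above the worktop, moves down with it. The three keys stand in a row along gauge y, 52 mm apart, at gauge x = 34 mm, and swap places from run to run
- lock_button (a joint): the arm's lock button: round, black, 26 mm across, alone on top of the sleeve, 13 mm proud. 0 up, 0.007 m fully down (1.2 N to start it, 5.4 N fully down). Pressed over 4 mm it frees the arm, which springs out about 18 mm by itself within 0.4 s and stays free when the button comes up.
- lock_top (a point): centre of the lock button's top face, 63 mm above the worktop when up
- gauge_arm (a joint): how far the arm is drawn out along gauge +y, m: 0 locked in, about 0.018 where its spring leaves it once released, 0.080 at the wanted line, 0.125 at its end stop. Beyond 0.020 the spring draws it back at 60 N/m (3.6 N at 0.080), so it stays only while held.
- stop_plate: white upright plate at the arm's end, the part to hold: 14 mm thick (gauge y), 36 wide (gauge x), 25 to 95 mm above the worktop. Origin: middle of its lower edge; axes as the gauge's. The arm (18 mm wide) and its end block reach up to 45 mm above the worktop: grip above that. Locked in, the plate's middle is 60 mm beyond the sleeve's end.
- plate_grip (a point): where to grip the stop plate: in its middle, 75 mm above the worktop, 20 mm below its top edge
- line_80 (a point): the 80 mm line: middle of its near-plate end, 11 mm above the worktop. Scale: dark lines across the base plate on the robot's side of the arm, every 20 mm; those at 40, 80 and 120 mm are long (26 mm), the others short (11 mm). A thin dark pointer at the foot of the stop plate reaches over to the lines, level with the plate's middle along gauge y.
- salt_shaker: salt shaker, 44 mm wide, 90 high (bystander); origin at the middle of its underside
- tin: food tin, 57 mm wide, 72 high (bystander); origin at the middle of its underside
- spice_jar: small spice jar with dark lid, 41 mm wide, 105 high (bystander); origin at the middle of its underside
- egg_timer: white egg timer, 61 mm wide and high (bystander); origin at the middle of its underside
- pepper_mill: dark wooden pepper mill, 58 mm wide, 170 high (bystander); origin at the middle of its underside

How it is judged:
On the way, in this order (a step that is already met when the one before it is completed fails the run):
1. the round key is pressed at least 4 mm, alone, with the arm still locked in (value of joint round_key above 0.004 m and value of joint each of bar_key, square_key, lock_button below 0.0015 m and value of joint gauge_arm below 0.006 m), for 0.05 s.
2. then the bar key is pressed at least 4 mm, alone, with the arm still locked in (value of joint bar_key above 0.004 m and value of joint each of round_key, square_key, lock_button below 0.0015 m and value of joint gauge_arm below 0.006 m), for 0.05 s.
3. then the lock button is pressed at least 4 mm, the keys being up (value of joint lock_button above 0.004 m and value of joint each of round_key, bar_key, square_key below 0.0015 m), for 0.05 s.
4. then the arm is drawn out by its stop plate, past 40 mm, the lock button being up (value of joint gauge_arm above 0.04 m and value of joint lock_button below 0.0015 m and contact force between the fingers and stop_plate above 1 N), for 0.1 s.
At the end, for the whole second after the job is handed in: the arm stands drawn out 80 mm, within 5 mm, at rest (under 10 mm/s), held by the fingers on its stop plate (over 1 N) against its spring; the three keys and the lock button are up (within 1.5 mm) (value of joint gauge_arm between 0.075 and 0.085 m and velocity of joint gauge_arm between -0.01 and 0.01 m/s and contact force between the fingers and stop_plate above 1 N and value of joint each of round_key, bar_key, square_key, lock_button below 0.0015 m); the arm keeps its last pose, push and grip.
It fails at once if the square key is pressed (more than 3 mm) (value of joint square_key above 0.003 m).
It fails at once if the round and the bar key are pressed together (value of joint each of round_key, bar_key above 0.003 m).
It fails at once if a bystander is moved more than 30 mm or tipped over (distance of any of salt_shaker, tin, spice_jar, egg_timer, pepper_mill from where it was at the start of the episode above 0.03 m or angle between any of salt_shaker, tin, spice_jar, egg_timer, pepper_mill's own z axis and vertical above 0.5 rad).
It also fails if it takes over 48 s, if anything falls off the work surface, if the arm or the gripper's body presses on something with over 40 N, if the wrist force passes 120 N, or if a joint passes its speed limit or range.

## Working session

There is one attempt and no reset: what is moved stays moved. The work goes in short steps, Python scripts to look and compute and a shell command to move; the robot and the scene stay as the last step left them, time stands still between calls to the robot, and variables do not carry over. Pictures are saved under pics/ and viewed, at most 10 in all, crops included, and the job is handed in when it is done.

```bash
ls; mkdir -p pics; cat > h.py <<'E'
import numpy as np, cv2
from scipy.spatial.transform import Rotation as R
from workcell import status, optics, env
def Rm(q): q=np.array(q,float); return R.from_quat([q[1],q[2],q[3],q[0]]).as_matrix() if q.size==4 else q.reshape(3,3)
def cam(n):
    c=optics.read_camera(n); h,w=c['frame'].shape[:2]
    c['f']=h/2/np.tan(np.radians(c['vfov'])/2); c['R']=Rm(c['attitude']); c['o']=np.array(c['origin']); return c
def ray(c,uv):
    d=(np.atleast_2d(np.array(uv,float))-[c['cx'],c['cy']])/c['f']; u=d.copy()
    for _ in range(20): u=d/(1+c['k1']*(u**2).sum(1,keepdims=True))
    return np.c_[u,np.ones(len(u))]@c['R'].T
def onz(c,uv,z):
    r=ray(c,uv); return c['o']+r*((z-c['o'][2])/r[:,2])[:,None]
def proj(c,P):
    p=(np.atleast_2d(P)-c['o'])@c['R']; u=p[:,:2]/p[:,2:]; u=u*(1+c['k1']*(u**2).sum(1,keepdims=True)); return u*c['f']+[c['cx'],c['cy']]
def cloud(c):
    h,w=c['depth'].shape; v,u=np.mgrid[:h,:w]; r=ray(c,np.c_[u.ravel(),v.ravel()])
    return (c['o']+r*c['depth'].reshape(-1,1)).reshape(h,w,3)
E
python3 - <<'E'
from h import *
for n in('top','side'):
    c=cam(n); cv2.imwrite(f'pics/{n}0.png',c['frame'][:,:,::-1]); print(n,c['o'],c['R'].round(3).tolist(),c['f'],c['k1'])
    np.save(f'{n}0.npy',c,allow_pickle=True)
print(env.tip_reach,status.get_state())
E
```

```text
pics
top [ 0.35279731 -0.00258501  1.45965006] [[0.025, -0.983, 0.182], [-1.0, -0.026, -0.004], [0.009, -0.182, -0.983]] 535.4644681937335 -0.07214112923159877
side [ 0.16711163 -0.47456357  0.92279653] [[0.718, -0.559, 0.416], [-0.696, -0.585, 0.416], [0.01, -0.588, -0.809]] 503.4393882810874 -0.05673671621562212
0.0726 {'clock': 0.1, 'joint_pos': array([ 1.09941729e+00,  3.13941787e-01,  4.51016991e-02,  1.30366225e+00,
       -1.08709233e-05,  1.43120965e+00]), 'qvel': array([ 0.00041899, -0.00093748,  0.0021047 ,  0.00016749, -0.00012276,
        0.0001609 ]), 'tau': array([ 2.83096204e-03, -4.81723487e+01,  2.99245334e+01,  1.27376779e-02,
       -1.24047460e-04,  1.38458887e-06]), 'tcp_pos': array([0.18714065, 0.54331824, 0.30309233]), 'orientation': array([-2.51360608e-04,  1.65136208e-01,  9.86270402e-01, -8.15147172e-04]), 'wrist_force': array([-0.32086635, -0.66404691,  0.14889447]), 'ft_torque': array([-0.01374661, -0.00607944,  0.02461362]), 'grip_force': 0.0, 'finger_gap': 0.0855072833284446}
```

View pics/top0.png

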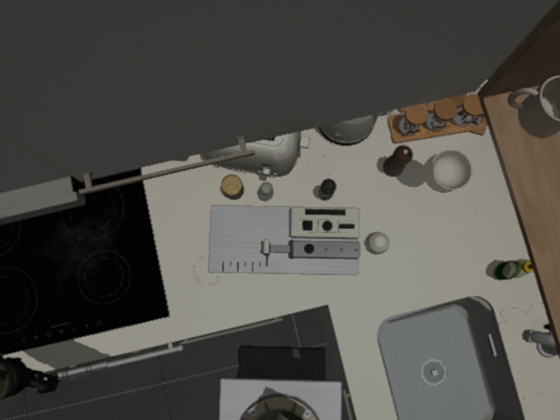

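View pics/side0.png

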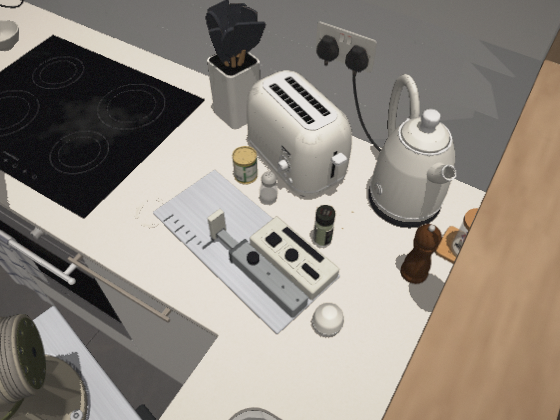

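The top view shows the square key at (307,225), the round key at (327,226), the bar key at (346,226), the lock button at (309,249) and the stop plate at (266,247). The side view shows the plate at (216,222), the square key at (272,240), the round key at (291,255), the bar key at (310,271) and the lock button at (253,258). The salt shaker, spice jar and tin are behind the console, and the egg timer is at its right end.

```bash
python3 - <<'E'
from h import *
seeds={'top':dict(square=(307,225),round=(327,226),bar=(346,226),lock=(309,249)),'side':dict(square=(272,240),round=(291,255),bar=(310,271),lock=(253,258))}
for n in seeds:
    c=np.load(f'{n}0.npy',allow_pickle=True).item(); P=cloud(c); g=cv2.cvtColor(c['frame'],cv2.COLOR_RGB2GRAY)
    for k,(u,v) in seeds[n].items():
        z=.063 if k=='lock' else .058
        m=(g<60).astype(np.uint8); nl,L,S,C=cv2.connectedComponentsWithStats(m)
        w=L[v-3:v+4,u-3:u+4]; l=np.bincount(w[w>0]).argmax() if (w>0).any() else 0
        mm=(L==l)&(abs(P[:,:,2]-z)<.005)
        print(n,k,S[l].tolist(),C[l].round(1),'onz',onz(c,C[l],z)[0].round(4),'depthpts',mm.sum(),P[mm].mean(0).round(4) if mm.any() else 0)
    # base plate region height & plate top
    X=P.reshape(-1,3); roi=(X[:,0]>.25)&(X[:,0]<.65)&(X[:,1]>-.2)&(X[:,1]<.3)
    (u,v)=(266,247) if n=='top' else (216,222)
    sub=P[v-25:v+25,u-15:u+15].reshape(-1,3); s=sub[(sub[:,2]>.088)&(sub[:,2]<.1)]
    print(n,'platetop',len(s),s.mean(0).round(4),np.ptp(s,0).round(3))
    cons=X[roi&(abs(X[:,2]-.046)<.003)][:,:2].astype(np.float32); print('console',len(cons),cv2.minAreaRect(cons))
    b=X[roi&(abs(X[:,2]-.010)<.003)][:,:2].astype(np.float32); print('base',len(b),cv2.minAreaRect(b))
    # objects
    m=((P[:,:,2]>.03)&(P[:,:,2]<.4)&(P[:,:,0]<.9)&(P[:,:,0]>.3)&(abs(P[:,:,1])<.35)).astype(np.uint8)
    nl,L,S,C=cv2.connectedComponentsWithStats(m)
    for l in range(1,nl):
        if S[l,4]>40: q=P[L==l]; print('  obj',S[l,:4],q.min(0).round(3),q.max(0).round(3))
E
```

```text
top square [303, 221, 9, 9, 81] [307. 225.] onz [ 0.5562 -0.059   0.058 ] depthpts 72 [ 0.5565 -0.0588  0.0579]
top round [323, 221, 9, 10, 69] [326.8 225.4] onz [ 0.5564 -0.1114  0.058 ] depthpts 67 [ 0.5563 -0.1114  0.0581]
top bar [339, 224, 15, 4, 56] [345.8 225.6] onz [ 0.5573 -0.1618  0.058 ] depthpts 45 [ 0.5575 -0.1635  0.0578]
top lock [304, 244, 10, 10, 75] [308.7 248.3] onz [ 0.4942 -0.0644  0.063 ] depthpts 65 [ 0.4945 -0.065   0.0631]
top platetop 75 [0.4947 0.0454 0.0943] [0.037 0.013 0.011]
console 1761 ((0.5599888563156128, -0.01704046130180359), (0.17687055468559265, 0.36439135670661926), 0.6081162691116333)
base 4433 ((0.45202237367630005, 0.05057393014431), (0.39369574189186096, 0.49904513359069824), 0.26422035694122314)
  obj [399 105  21  29] [ 0.822 -0.35   0.03 ] [ 0.879 -0.311  0.125]
  obj [320 110  75  33] [ 0.793 -0.265  0.03 ] [ 0.847 -0.091  0.21 ]
  obj [214 131  96  45] [ 0.682 -0.057  0.03 ] [0.794 0.199 0.196]
  obj [202 145  39  15] [0.718 0.116 0.05 ] [0.742 0.227 0.186]
  obj [386 145  27  29] [ 0.709 -0.322  0.03 ] [ 0.758 -0.272  0.173]
  obj [22
[... 1212 characters left out ...]
] [0.9   0.35  0.325]
  obj [316  38  17  25] [0.888 0.112 0.207] [0.9   0.156 0.267]
  obj [370  93  86 128] [ 0.789 -0.265  0.03 ] [ 0.9   -0.087  0.268]
  obj [232 146  25  31] [0.626 0.115 0.03 ] [0.684 0.173 0.074]
  obj [259 171  19  28] [0.623 0.032 0.03 ] [0.661 0.07  0.09 ]
  obj [313 205  22  37] [ 0.629 -0.131  0.03 ] [ 0.671 -0.089  0.108]
  obj [208 209 100 106] [ 0.466 -0.2    0.03 ] [0.515 0.053 0.097]
  obj [453 208  26  43] [ 0.819 -0.34   0.03 ] [ 0.877 -0.312  0.119]
  obj [249 216  90  80] [ 0.523 -0.2    0.03 ] [ 0.606 -0.014  0.062]
  obj [404 224  39  53] [ 0.705 -0.326  0.03 ] [ 0.751 -0.273  0.171]
  obj [313 303  30  29] [ 0.486 -0.28   0.03 ] [ 0.542 -0.225  0.061]
```

```bash
python3 -m handwheel '{"deltas":[[-1,0,0,0,-1],[-1,0,0,0,-0.9],[-1,-0.3,-0.5,0,0],[-1,-0.54,-0.96,0,0],[-1,-0.54,-0.96,0,0],[-1,-0.54,-0.96,0,0],[-1,-0.54,-0.96,0,0],[-1,-0.54,-0.96,0,0],[-1,-0.54,-0.96,0,0],[-1,-0.54,-0.96,0,0],[-1,-0.54,-0.96,0,0],[-1,-0.54,-0.96,0,0],[-1,-0.54,-0.96,0,0],[-1,-0.54,-0.96,0,0],[-1,-0.54,-0.96,0,0],[-1,-0.54,-0.96,0,0],[-1,-0.54,-0.96,0,0],[-1,-0.54,-0.96,0,0],[-1,-0.3,-0.5,0,0],[-1,0,0,0,0]]}' 20
```

```text
clock: 2.6
tcp_pos: [0.5355, -0.0733, 0.3032]
orientation: [-0.001, 0.001, 1.0, 0.0]
wrist_force: [0.4, 0.3, -0.6]
finger_gap: 0.0002
grip_force: 0.0
```

```bash
python3 -m handwheel '{"deltas":[[-1,-0.24,-0.49,0.4,0],[-1,-0.24,-0.49,0.8,0],[-1,0,0,0.8,0],[-1,0,0,0.8,0],[-1,0,0,0.6,0],[-1,0,0,0.3,0],[-1,0,0,0,0],[-1,0,0,0,0]]}'
python3 - <<'E'
from h import *
c=cam('side'); f=c['frame'][170:330,180:380,::-1]; cv2.imwrite('pics/s1.png',cv2.resize(f,None,fx=3,fy=3)); print(status.get_state()['tcp_pos'])
E
```

```text
clock: 3.6
tcp_pos: [0.555, -0.1116, 0.1568]
orientation: [0.001, -0.0, 1.0, -0.0]
wrist_force: [-0.4, -0.4, 0.5]
finger_gap: -0.0001
grip_force: 0.0
[ 0.55512988 -0.11173285  0.15703287]
```

View pics/s1.png

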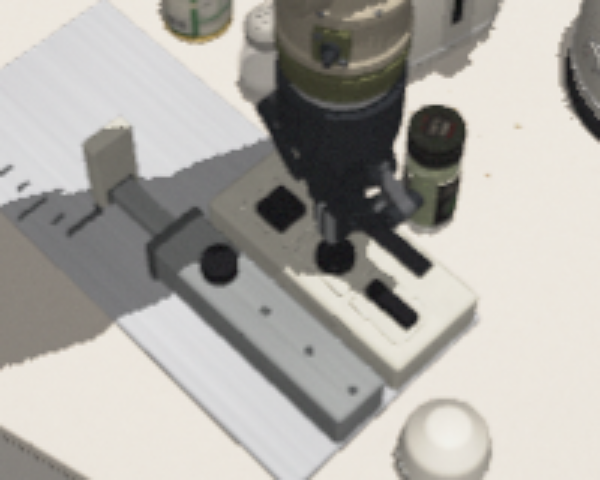

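The closed fingertips, at about (335,235) in the crop, are right above the round key at (335,257). I'll press it now.

```bash
python3 -m handwheel '{"deltas":[[-1,0,0,0.3,0],[-1,0,0,0.25,0],[-1,0,0,0.15,0],[-1,0,0,0.1,0],[-1,0,0,0,0],[-1,0,0,0,0]]}'
```

```text
clock: 4.4
tcp_pos: [0.554, -0.1115, 0.1246]
orientation: [-0.0, 0.0, 1.0, 0.0]
wrist_force: [-3.9, 0.5, 8.3]
finger_gap: -0.0
grip_force: 4.0
```

8.3 N means the key is fully down. Next I'll lift, move to the bar key and press it.

```bash
python3 -m handwheel '{"deltas":[[-1,0,0,-0.3,0],[-1,0,0,-0.5,0],[-1,0,-0.4,0,0],[-1,0,-0.5,0,0],[-1,0,-0.4,0,0],[-1,0,0,0,0],[-1,0,0,0.3,0],[-1,0,0,0.25,0],[-1,0,0,0.15,0],[-1,0,0,0.1,0],[-1,0,0,0,0],[-1,0,0,0,0]]}'
python3 - <<'E'
from h import *
c=cam('side'); f=c['frame'][190:320,220:380,::-1]; cv2.imwrite('pics/s2.png',cv2.resize(f,None,fx=3,fy=3))
E
```

```text
clock: 5.9
tcp_pos: [0.5538, -0.1629, 0.1246]
orientation: [-0.0, -0.0, 1.0, 0.0]
wrist_force: [-4.5, 1.2, 7.9]
finger_gap: -0.0003
grip_force: 4.1
```

View pics/s2.png

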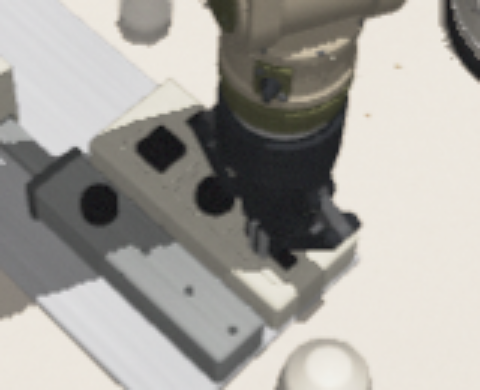

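The fingertips are on the bar key and have pushed it down with 7.9 N; the round key is up again. The lock button is next.

```bash
python3 -m handwheel '{"deltas":[[-1,0,0,-0.4,0],[-1,0,0,-0.5,0],[-1,0.4,0.6,0,0],[-1,0.5,0.8,0,0],[-1,0.4,0.6,0,0],[-1,0.24,0.43,0,0],[-1,0,0,0,0],[-1,0,0,0.3,0],[-1,0,0,0.25,0],[-1,0,0,0.15,0],[-1,0,0,0.1,0],[-1,0,0,0,0],[-1,0,0,0,0]]}'
python3 - <<'E'
from h import *
c=cam('side'); f=c['frame'][170:330,150:350,::-1]; cv2.imwrite('pics/s3.png',cv2.resize(f,None,fx=3,fy=3))
E
```

```text
clock: 7.58
tcp_pos: [0.4929, -0.0669, 0.1286]
orientation: [0.0, 0.0, 1.0, -0.0]
wrist_force: [-3.0, -0.9, 8.9]
finger_gap: -0.0001
grip_force: 4.2
```

View pics/s3.png

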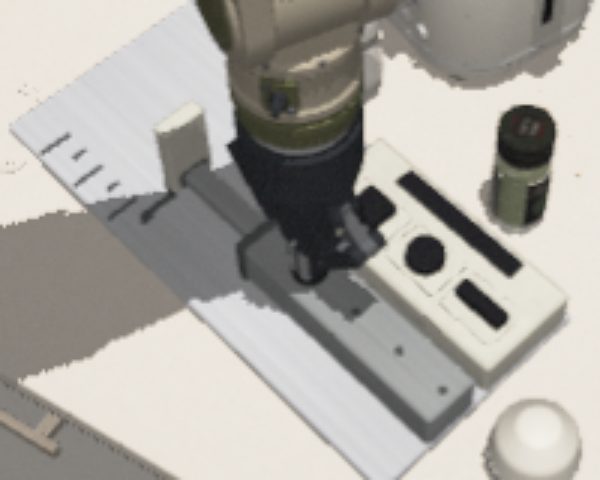

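The button is down and the arm has sprung out. I'll lift, go above the plate with the gripper open, and measure where the plate is.

```bash
python3 -m handwheel '{"deltas":[[-1,0,0,-0.4,0],[-1,0,0,-0.8,0],[-1,0,0,-0.8,0],[1,0,0.6,0,0],[1,0,0.8,0,0],[1,0,0.8,0,0],[1,0,0.6,0,0],[1,0,0.44,0,0],[1,0,0,0,0],[1,0,0,0,0]]}'
python3 - <<'E'
from h import *
for n in('top','side'):
    c=cam(n); P=cloud(c); X=P.reshape(-1,3)
    s=X[(abs(X[:,0]-.4925)<.03)&(abs(X[:,1]-.063)<.04)&(X[:,2]>.05)&(X[:,2]<.1)]
    t=s[s[:,2]>.088]; print(n,len(s),len(t)); 
    if len(s): print(s.min(0),s.max(0))
    if len(t): print('top',t.mean(0),np.ptp(t,0))
    cv2.imwrite(f'pics/{n}4.png',c['frame'][:,:,::-1])
print(status.get_state()['tcp_pos'],status.get_state()['finger_gap'])
f=c['frame'][170:330,150:350,::-1]; cv2.imwrite('pics/s4.png',cv2.resize(f,None,fx=3,fy=3))
E
```

```text
clock: 8.88
tcp_pos: [0.4929, 0.0627, 0.2078]
orientation: [-0.0, 0.0, 1.0, -0.0]
wrist_force: [-0.7, 0.1, 0.0]
finger_gap: 0.0854
grip_force: 0.0
top 0 0
side 278 106
[0.47346865 0.0548106  0.05040571] [0.50996388 0.07116266 0.09685185]
top [0.49028151 0.06289481 0.09263327] [0.03626955 0.01511832 0.00880598]
[0.49293138 0.06248107 0.207844  ] 0.08523983030125476
```

View pics/s4.png

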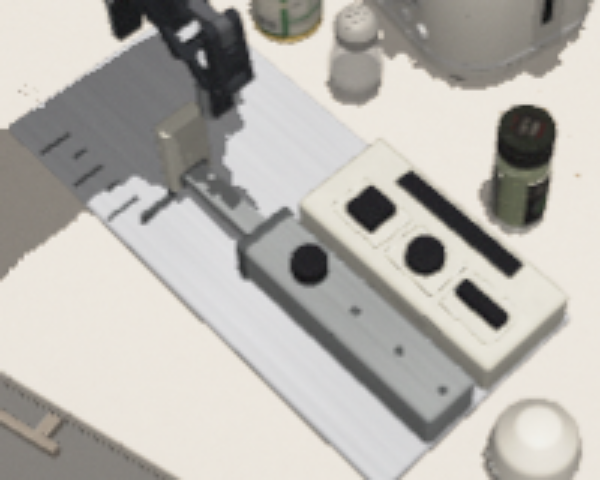

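The plate is under the open fingers at y≈0.063. The lock button and all keys are up. I'll descend and grip.

```bash
python3 -m handwheel '{"deltas":[[1,0,0,0.4,0],[1,0,0,0.6,0],[1,0,0,0.6,0],[1,0,0,0.37,0],[1,0,0,0,0],[-1,0,0,0,0],[-1,0,0,0,0],[-1,0,0,0,0],[-1,0,0,0,0],[-1,0,0,0,0],[-1,0,0,0,0],[-1,0,0,0,0]]}' 40
```

```text
clock: 10.48
tcp_pos: [0.4931, 0.0633, 0.1295]
orientation: [0.0, -0.0, 1.0, 0.0]
wrist_force: [-1.5, -0.7, 5.8]
finger_gap: 0.0139
grip_force: 41.1
```

```bash
python3 -m handwheel '{"deltas":[[-1,0,0.15,0,0],[-1,0,0.25,0,0],[-1,0,0.3,0,0],[-1,0,0.3,0,0],[-1,0,0.25,0,0],[-1,0,0.2,0,0],[-1,0,0.1,0,0],[-1,0,0,0,0],[-1,0,0,0,0],[-1,0,0,0,0]]}'
python3 - <<'E'
from h import *
for n in('side','top'):
    c=cam(n); P=cloud(c); X=P.reshape(-1,3); np.save(f'{n}5.npy',c,allow_pickle=True)
    s=X[(abs(X[:,0]-.4925)<.025)&(abs(X[:,1]-.125)<.03)&(X[:,2]>.03)&(X[:,2]<.055)]
    if len(s): print(n,len(s),s.min(0),s.max(0))
c=np.load('side5.npy',allow_pickle=True).item(); u,v=proj(c,[.43,.125,.011])[0].astype(int); print(u,v,status.get_state()['tcp_pos'])
f=c['frame'][v-50:v+50,u-65:u+65,::-1]; cv2.imwrite('pics/s5.png',cv2.resize(f,None,fx=6,fy=6,interpolation=cv2.INTER_CUBIC)); print('off',u-65,v-50)
E
```

```text
clock: 11.72
tcp_pos: [0.4927, 0.1246, 0.1295]
orientation: [0.0, 0.0, 1.0, -0.001]
wrist_force: [-2.7, -2.7, 7.0]
finger_gap: 0.0136
grip_force: 41.6
side 148 [0.47351546 0.09550958 0.03012061] [0.50923135 0.12833895 0.05388058]
top 3 [0.48502091 0.09547825 0.03825572] [0.48509083 0.10087973 0.03953534]
173 231 [0.49271184 0.12459974 0.12953464]
off 108 181
```

View pics/s5.png

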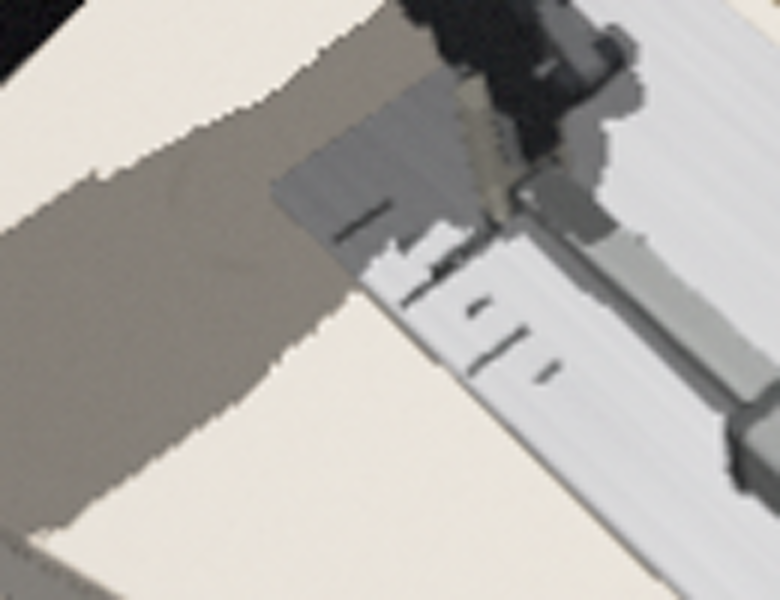

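The pointer meets the second long line at about (430,270) in the crop. I'll check that numerically before handing in.

```bash
python3 - <<'E'
from h import *
c=np.load('side5.npy',allow_pickle=True).item()
f=lambda L,z:onz(c,np.array(L)/6+[108,181],z).round(4).tolist()
print('40',f([(470,373),(525,330)],.010)); print('80',f([(402,303),(425,284)],.010)); print('120',f([(337,240),(393,203)],.010)); print('pointer',f([(435,270),(492,225)],.012))
s=status.get_state(); print(s['tcp_pos'],s['grip_force'],abs(s['qvel']).max(),s['clock'])
E
```

```text
40 [[0.4309, 0.0821, 0.01], [0.4566, 0.083, 0.01]]
80 [[0.4315, 0.1233, 0.01], [0.4427, 0.1242, 0.01]]
120 [[0.4311, 0.1625, 0.01], [0.4563, 0.1617, 0.01]]
pointer [[0.4485, 0.1253, 0.012], [0.4761, 0.1269, 0.012]]
[0.49271184 0.12459974 0.12953464] 41.56902551651001 0.0011508224313841139 11.825
```

```bash
python3 -m handwheel '{"deltas":[[-1,0,-0.03,0,0],[-1,0,0,0,0],[-1,0,0,0,0],[-1,0,0,0,0],[-1,0,0,0,0]]}' && python3 -c "
from workcell import hand_in; print(hand_in())"
```

```text
clock: 12.45
tcp_pos: [0.4927, 0.1233, 0.1295]
orientation: [-0.0, 0.0, 1.0, -0.001]
wrist_force: [-2.4, -3.5, 7.1]
finger_gap: 0.0134
grip_force: 41.5
the job is handed in; nothing more can be done
None
```

I pressed the round key, then the bar key, then the lock button, and drew the arm out to the 80 mm line (within about 2 mm by my camera measurements). I handed the job in at 12.5 s with the plate still gripped; no verdict was returned.

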